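# Swing the bauble drying boom to the warm-air outlet

## Robot

A 6-joint arm with a two-finger parallel gripper is mounted at the origin on the work surface. World frame = base frame: x ahead of the robot, y to its left, z up, the work surface at z = 0. Lengths are in m, angles in rad, forces in N, time in s.
With the tool pointing down it reaches from about 0.375 to 0.975 m from the base axis. Payload 3.8 kg.
Tool frame: the origin (TCP) lies midway between the tips of the shut fingers; the grasp point (between the pads) lies 19 mm behind it; z points along the fingers, y is the line along which they close (so a half turn about z gives the same grasp; the last joint's range is limited). The gripper opens to 85 mm and grips with 20 to 120 N. Pads are 22 mm wide; open, the fingers measure 114 mm over their backs; the gripper's body (76 mm by 85 mm) begins 54 mm behind the grasp point. The pads swing forward as they close: fully open they stand 13 mm farther back than shut.
Start: joints at [1.116, 0.264, 1.604, -0, 1.274, -0.037], TCP at [0.274, 0.617, 0.231] pointing down, gripper open.
Joint ranges: [-2.63, 2.63], [-0.94, 2.18], [0.31, 2.57], [-1.31, 4.45], [0, 2.66], [-2.55, 2.55]. Speed limits (rad/s): [2.57, 2.57, 3.14, 3.14, 3.14, 3.14].

## Interface

Orientations are given as a rotation vector (axis times angle).
In Python, from workcell import * gives the robot as it stands. The module is installed in compiled form; this text tells all that it offers.
- The arm moves only by the tool apply_moves, never from a script. Its arguments are lists of equal length, an entry for each row: "fingers": the opening, from 0 (shut) to 1 (fully open); "travel": the shift along the tool's x, y, z normalised to -1 to 1, where 1 is 0.05 m, a list of three; "rotation": the turn, a rotation vector about the tool's x, y, z normalised to -1 to 1, where 1 is 6 degrees, a list of three. In form: {"fingers": [fingers, ...], "travel": [[dx, dy, dz], ...], "rotation": [[ax, ay, az], ...]}. A call has 1 to 12 rows; each row shifts and turns the commanded pose from where the row before left it, along the tool's axes as they then stand; what a row does not reach is not made up. A row lasts 1/10 s, in which the tool goes at most 50 mm and 8.59 degrees, less where a joint would pass 70% of its speed; a pose out of reach is approached as far as the arm can. A call with a number of a shift or a turn outside -1 to 1 is refused whole. A call with a gripper value outside its range is refused whole. The fingers move at their own pace and stop on an object; "newtons" is the grip in N (left out, the last holds). Time passes only in rows, so rows that do not move let the fingers close. It gives the time, the measured TCP pose, the force, the opening and the grip force at its end, in the units of the state.
- read_state(): the state, without advancing time (a new reading comes with each control period).
- read_camera(name): name is "side" or "top" or "wrist"; returns a dict with "image" (384x512x3 uint8, red, green, blue), "fx", "fy", "cx", "cy" (pixels), "k1" (the pictures are not rectified: a ray, as slopes to the right and down, at radius r is drawn at 1 + k1 r^2 times it, then the intrinsics apply), "extrinsics" (4x4, takes a point from world to camera coordinates). Camera axes: x right, y down, z forward; pixel columns grow to the right and rows downward; lengths in m; the calibration is good to about 2 mm. A picture is of the moment at which its call begins. There is no depth.
- finish_job(): hands the job in; it is judged then, once.
Trained networks look in the newest picture that a camera, given by its name, has taken for a name from the list of things; names that differ only in an ending like _2 or _b are one class to them, and where a whole thing is asked for, a point or a joint stands for the part that bears it (a point fixed in the world has none). Each returns a list of dicts, best first, with "p" (0 to 1); they miss things now and then, are a little off and sometimes report something else, mostly with a low value. They report only what shows in the picture. A call takes as long as a camera call. They do not tell look-alikes from the thing itself.
- regions_of(camera, name): "mask" (384x512 bool, what is visible of it) and "bbox" ([left, top, width, height] in pixels, round what is visible of it).
- tip_of(camera, name): "location" ([column, row] in pixels: a listed point, or the origin of a listed thing).
The state is a dict: "time": time; "q": joint angles; "joint_vel": joint speeds; "joint_torque": joint torques, N m; "tool_pos": TCP position; "tcp_rot": TCP orientation; "wrist_force": force on the tool from outside, world axes, zero at the start; "torque": the same for the moment, N m; "width": opening from 0.0 (shut) to 1.0 (fully open); "grip_force": force on a finger pad.
Only numpy, scipy, OpenCV 4.12 (cv2) and the standard library are available. Lean on these libraries where they do the work, as an engineer would, in place of code of your own. Each camera call takes 0.05 s, during which the arm holds its last target. There are 200 camera calls.

## Task

Swing the heavy drying boom with the freshly painted baubles round until its red centre line points at the middle of the orange warm-air outlet, and bring it to a standstill there so that it stays by itself with your hand off it for several seconds. Move it gently and only by pushing on the faces of its two black spring buffers: do not touch the baubles, their rack or the yellow head, do not let the boom race or run into its end stops, and leave the mug, jar and bottle alone.

Things in the scene. Friction and masses are not known exactly. Their poses are not given: they have to be found in the camera images.
- stand: Grey round cast stand, fixed to the table, 170 mm across, 70 mm high. Origin: under its centre on the table, exactly on the vertical hinge axis of the boom. Its x axis is the direction that boom joint angles are measured from (boom angle 0 = boom points along the stand's -x).
- boom (a joint): Free hinge, rad. In the stand's frame the boom points along (-cos q, sin q, 0). Starts at q -0.55 to -0.3; the outlet lies at q 0.15 to 0.6. End stops at +-1.05 (keep within 1.0). Keep under 0.5 rad/s; still means under 0.02. Inertia about the hinge with load: nominal 0.42 kg m2, hidden 0.75 to 1.35 times that; damping 0.04 N m s/rad, dry friction 0.0015 N m: it coasts for many seconds.
- head (a point): Point on the boom's centre line, 300 mm from the hinge axis and 100 mm above the table, in the middle of the yellow head (a block from 250 to 350 mm from the hinge, 120 mm wide, top at 128 mm, red stripe along its centre line). Axes turn with the boom: -x outward along it, z up.
- buffer_right_face (a point): Centre of the outer face of the black buffer plate on the head's right (-y) side: upright flat face, 100 mm along the boom, 70 mm tall (52 to 122 mm above the table), 100 mm from the boom's centre line when not compressed, 300 mm from the hinge. Push here to swing to growing q. Axes turn with the boom.
- buffer_left_face (a point): The same on the head's left (+y) side, mirrored. Push here to swing the boom to smaller q, that is to brake it.
- buffer_right (a joint): Compression of the right buffer in m: 0 free, at most 0.035, where it meets a hard stop. Spring 60 N/m with 0.06 N preload, damping 1 N s/m: a thing that bumps it slowly is thrown back at nearly its own speed. Push with less than about 8 N.
- buffer_left (a joint): Compression of the left buffer in m, the same spring.
- rack: Plywood rack with four white baubles (74 mm) and the yellow head at its end. Do not touch. Baubles 60 to 225 mm from the hinge, within 85 mm either side of the centre line, tops at 200 mm; the board's top is at 106 mm. Origin on the hinge axis at table height, axes turn with the boom (-x outward).
- blower: Orange warm-air outlet, a low box 70 x 90 x 30 mm with a white centre stripe on top, fixed on the table at the edge of the head's sweep, 0.36 to 0.45 m from the hinge; the boom passes 20 mm above it. Origin: centre of its underside. The boom's centre line, prolonged, must pass within 25 mm of this point.
- mug: Black mug, 80 mm across, 90 mm high, loose; leave alone. Origin: centre of its underside.
- paint_jar: Paint jar with brass lid, 56 mm across, 70 mm high, loose; leave alone. Origin: centre of its underside.
- varnish: Bottle with green cap, 52 mm across, 130 mm high, loose; leave alone. Origin: centre of its underside.
There are look-alikes about, which are no part of the job. Several things have the shape of the blower; the one meant has the colours described above.

How it is judged:
On the way:
1. the boom stands still in line with the outlet, untouched, for 4 s (y of blower in the frame of head between -0.025 and 0.025 m and velocity of joint boom between -0.025 and 0.025 rad/s and contact force between each of the fingers, the arm and stand below 0.2 N), for 4 s.
At the end, for the whole second after the job is handed in: The outlet's centre lies within 25 mm of the boom's centre line (about 0.065 rad), the boom turns slower than 0.025 rad/s and the robot does not touch it (all of step 1).
It fails at once if the boom reaches an end stop (value of joint boom above 1.02 rad or value of joint boom below -1.02 rad).
It fails at once if the boom races (over 0.6 rad/s) (velocity of joint boom above 0.6 rad/s or velocity of joint boom below -0.6 rad/s).
It fails at once if the robot slams or squeezes the boom or its buffers (over 12 N) (contact force between any of the fingers, the arm and stand above 12 N).
It fails at once if the robot touches the rack, the baubles or the yellow head (contact force between any of the fingers, the arm and rack above 0.5 N).
It fails at once if a bystander is moved (distance of any of mug, paint_jar, varnish from where it was at the start of the episode above 0.03 m).
It also fails if it takes over 45 s, if anything falls off the work surface, if the arm or the gripper's body presses on something with over 40 N, if the wrist force passes 120 N, or if a joint passes its speed limit or range.

## Working session

There is one attempt and no reset: what is moved stays moved. The work goes in short steps, Python scripts to look and compute and a tool call to move; the robot and the scene stay as the last step left them, time stands still between calls to the robot, and variables do not carry over. Pictures are saved under pics/ and viewed, at most 10 in all, crops included, and the job is handed in when it is done.

Besides the shell and the picture viewer there is one more tool, called after "Emit:" in YAML: its name, and indented under it one key for each argument. apply_moves: Moves the arm, as the interface text tells. Scaled input: -1 to 1 covers 0.05 m each way for a shift and 6 degrees each way for a turn. Its arguments: {"type":"object","properties":{"fingers":{"type":"array","items":{"type":"number"}},"travel":{"type":"array","items":{"type":"array","items":{"type":"number"}}},"rotation":{"type":"array","items":{"type":"array","items":{"type":"number"}}},"newtons":{"type":"number"}},"required":["fingers","travel","rotation"]}

```bash
mkdir -p pics
cat > h.py <<'E'
from workcell import *
import numpy as np, cv2
from scipy.spatial.transform import Rotation as R
def ray(c,px):
    K=np.array([[c['fx'],0,c['cx']],[0,c['fy'],c['cy']],[0,0,1]])
    d=((np.array(px,float)-[c['cx'],c['cy']])/[c['fx'],c['fy']])
    u=d.copy()
    for _ in range(20): u=d/(1+c['k1']*(u@u))
    E=np.array(c['extrinsics']); return -E[:3,:3].T@E[:3,3], E[:3,:3].T@np.array([u[0],u[1],1])
def onz(c,px,z):
    o,d=ray(c,px); return o+d*(z-o[2])/d[2]
def proj(c,p):
    E=np.array(c['extrinsics']); q=E[:3,:3]@np.array(p)+E[:3,3]; u=q[:2]/q[2]; u=u*(1+c['k1']*(u@u))
    return u*[c['fx'],c['fy']]+[c['cx'],c['cy']]
E
python3 - <<'E'
from h import *
ims=[]
for n in ("top","side"):
    c=read_camera(n); cv2.imwrite(f'pics/{n}0.png',cv2.cvtColor(c['image'],cv2.COLOR_RGB2BGR))
    print(n,np.round(c['extrinsics'],3).tolist(),c['fx'],c['k1'])
    for t,z in (("stand",0),("head",.1),("buffer_right_face",.087),("buffer_left_face",.087),("blower",0),("mug",0),("paint_jar",0),("varnish",0)):
        for r in tip_of(n,t)[:4]:
            print(t,round(r['p'],2),np.round(r['location'],1),np.round(onz(c,r['location'],z),3))
s=read_state();print(s['time'],s['tool_pos'],R.from_rotvec(s['tcp_rot']).as_matrix().round(3).tolist())
E
```

```text
top [[-0.028, -1.0, 0.0, -0.001], [-0.996, 0.028, -0.087, 0.551], [0.087, -0.003, -0.996, 1.565], [0.0, 0.0, 0.0, 1.0]] 478.4534748184101 -0.16288727039878365
stand 0.71 [239.2 119.4] [0.795 0.018 0.   ]
head 0.75 [293.2 188.8] [ 0.542 -0.149  0.1  ]
head 0.43 [214.4 230.7] [0.417 0.104 0.1  ]
buffer_left_face 0.71 [271.3 210.1] [ 0.478 -0.078  0.087]
blower 0.88 [175.3 237.4] [0.398 0.244 0.   ]
blower 0.68 [211.4 233.4] [0.409 0.122 0.   ]
blower 0.59 [169.9 277.9] [0.263 0.265 0.   ]
mug 0.71 [108.3 176.6] [0.611 0.473 0.   ]
mug 0.29 [296.2 190.2] [ 0.546 -0.168  0.   ]
paint_jar 0.6 [ 98.4 237.1] [0.404 0.509 0.   ]
varnish 0.7 [399.4 181.6] [ 0.566 -0.525  0.   ]
side [[0.992, -0.121, -0.019, -0.543], [-0.103, -0.74, -0.664, 0.084], [0.067, 0.661, -0.747, 1.605], [0.0, 0.0, 0.0, 1.0]] 398.2775953854074 0.016028923505885806
stand 0.69 [316.9 191. ] [0.792 0.016 0.   ]
head 0.73 [262.6 217.5] [ 0.541 -0.171  0.1  ]
buffer_right_face 0.62 [285.4 232.9] [ 0.613 -0.241  0.087]
buffer_left_face 0.75 [243.1 202.5] [ 0.477 -0.078  0.087]
buffer_left_face 0.7 [285.7 231.7] [ 0.615 -0.236  0.087]
blower 0.75 [183.6 163. ] [0.236 0.265 0.   ]
blower 0.68 [314.  190.8] [0.781 0.019 0.   ]
blower 0.55 [222.7 161.5] [0.411 0.25  0.   ]
mug 0.87 [259.8 126.5] [0.607 0.473 0.   ]
varnish 0.6 [281.2 323.6] [ 0.554 -0.533  0.   ]
varnish 0.22 [282.1 233.3] [ 0.614 -0.179  0.   ]
0.9 [0.27387716 0.61694019 0.23131897] [[-0.914, 0.406, 0.0], [0.406, 0.914, 0.0], [0.0, 0.0, -1.0]]
```

View pics/top0.png

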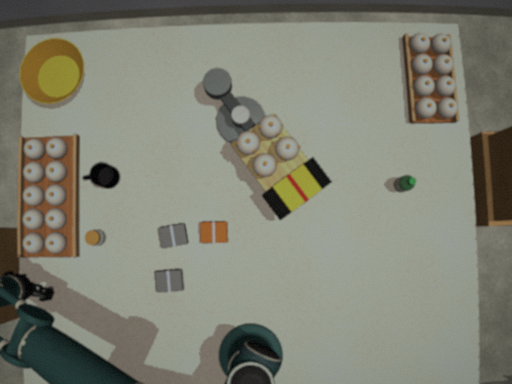

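View pics/side0.png

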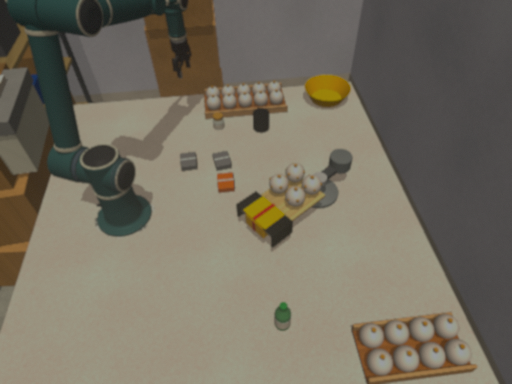

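The outlet candidates in the top view are orange (213,232), grey (173,236) and grey (169,280). Orange matches the description. I'll measure it and the boom from the saved picture and check the choice in a crop.

```bash
cat >> h.py <<'E'
H=np.array([.7935,.017])
def cen(m):
    n,l,s,c=cv2.connectedComponentsWithStats(m.astype(np.uint8)); i=1+np.argmax(s[1:,4]); return c[i],s[i,4],l==i
def boom(c):
    """q in world frame from the yellow head + red stripe, top picture"""
    h=cv2.cvtColor(c['image'],cv2.COLOR_RGB2HSV).astype(int)
    roi=np.zeros(h.shape[:2],bool); roi[130:270,120:350]=1
    y=(abs(h[...,0]-27)<5)&(h[...,1]>180)&(h[...,2]>110)&roi
    r=((h[...,0]<6)|(h[...,0]>174))&(h[...,1]>150)&(h[...,2]>60)&roi
    m=cv2.morphologyEx((y|r).astype(np.uint8),cv2.MORPH_CLOSE,np.ones((3,3)))
    a,n,_=cen(m); p=onz(c,a,.128)[:2]; d=p-H
    rr=np.argwhere(r)[:,::-1]; pr=onz(c,rr.mean(0),.128)[:2]-H if len(rr) else d*np.nan
    return np.arctan2(d[1],-d[0]),np.hypot(*d),n,np.arctan2(pr[1],-pr[0]),np.hypot(*pr),len(rr)
E
python3 - <<'E'
from h import *
c=read_camera('top'); print(np.round(boom(c),4))
h=cv2.cvtColor(c['image'],cv2.COLOR_RGB2HSV).astype(int)
m=(h[...,0]>5)&(h[...,0]<17)&(h[...,1]>170)&(h[...,2]>120); m[:200]=0;m[262:]=0;m[:,:150]=0;m[:,260:]=0
a,n,_=cen(m); p=onz(c,a,.027); d=p[:2]-H; print('outlet',a,n,p,np.arctan2(d[1],-d[0]),np.hypot(*d))
print(h[232,205],h[232,220])
k=c['image'][140:260,150:340]; cv2.imwrite('pics/crop.png',cv2.cvtColor(cv2.resize(k,None,fx=4,fy=4,interpolation=cv2.INTER_CUBIC),cv2.COLOR_RGB2BGR))
print(proj(c,[*H,.07]),read_state()['time'])
E
```

```text
[-0.6129  0.3048 71.     -0.6129  0.3048 71.    ]
outlet [205.5505618  231.71348315] 178 [0.41471691 0.13852248 0.027     ] 0.3104496765613424 0.3977993780574577
[ 14 182 150] [ 14 178 152]
[239.10689962 114.88789515] 0.95
```

View pics/crop.png

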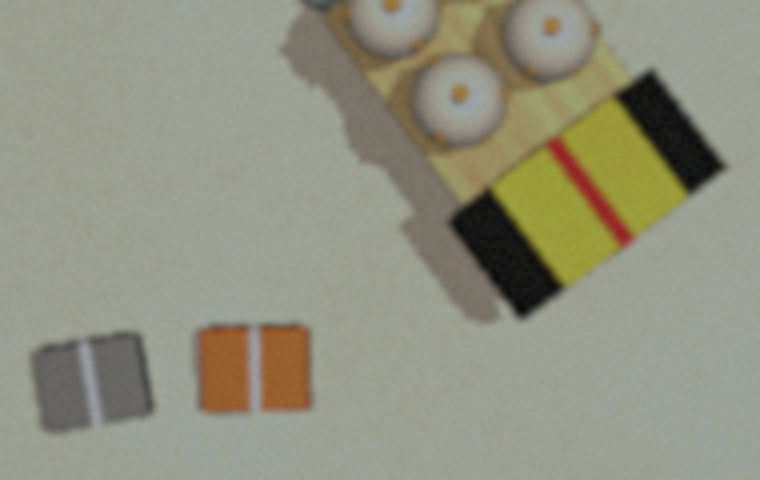

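The crop shows the orange outlet with its white stripe at top-view px (213.5,232) and the red stripe running (288,176)-(306,201). Grey look-alikes rejected. I'll refine on the saved picture and start travelling.

Run:
```python
from h import *
c=read_camera('top')
A=onz(c,[213.5,232],.03); d=A[:2]-H; print('outlet',A,np.arctan2(d[1],-d[0]),np.hypot(*d))
a=onz(c,[288,175.75],.128)[:2];b=onz(c,[306.25,200.75],.128)[:2];u=(b-a)/np.hypot(*(b-a)); 
print(a,b,np.hypot(*(a-H)),np.hypot(*(b-H)),'stripe q',np.arctan2(u[1],-u[0]),'offset of hinge from line',u[0]*(H-a)[1]-u[1]*(H-a)[0])
h=cv2.cvtColor(c['image'],cv2.COLOR_RGB2HSV); print(h[190,283],h[180,305])
q=-.613;u=np.array([-np.cos(q),np.sin(q)]);n=np.array([np.sin(q),np.cos(q)])
for g in (.1,.14,.17): print(g,H+.305*u-g*n)
print('n',n)
```

```text
outlet [0.41310411 0.1120284  0.03      ] 0.24480404924278978 0.39208600291588447
[ 0.58123357 -0.13149318] [ 0.50163146 -0.18556387] 0.25905069975292877 0.3552736481667137 stripe q -0.5966719004133765 offset of hinge from line -0.0035641520687005185
[ 30 163 155] [ 30 159 156]
0.1 [ 0.60156503 -0.24026634]
0.14 [ 0.62457799 -0.27298337]
0.17 [ 0.6418377  -0.29752114]
n [-0.57532382  0.81792573]
```

Emit:
apply_moves:
  fingers: [0, 0, 0, 0, 0, 0, 0, 0, 0, 0, 0, 0]
  travel:
    - [0, 0, 0]
    - [0, 0, 0]
    - [0, 0, 0]
    - [0, 0, 0]
    - [-0.3, -0.9, 0]
    - [-0.3, -0.9, 0]
    - [-0.3, -0.9, 0]
    - [-0.3, -0.9, 0]
    - [-0.3, -0.9, 0]
    - [-0.3, -0.9, 0]
    - [-0.3, -0.9, 0]
    - [-0.3, -0.9, 0]
  rotation:
    - [0, 0, -1]
    - [0, 0, -1]
    - [0, 0, -1]
    - [0, 0, -1]
    - [0, 0, 0]
    - [0, 0, 0]
    - [0, 0, 0]
    - [0, 0, 0]
    - [0, 0, 0]
    - [0, 0, 0]
    - [0, 0, 0]
    - [0, 0, 0]

```text
time: 2.2
tool_pos: [0.3945, 0.2553, 0.2316]
tcp_rot: [-0.002, 3.141, 0.001]
wrist_force: [0.8, 0.1, 0.3]
width: 0.001
grip_force: 0.0
```

Emit:
apply_moves:
  fingers: [0, 0, 0, 0, 0, 0, 0, 0, 0, 0, 0, 0]
  travel:
    - [-0.41, -0.92, 0]
    - [-0.41, -0.92, 0]
    - [-0.41, -0.92, 0]
    - [-0.41, -0.92, 0]
    - [-0.41, -0.92, 0]
    - [-0.41, -0.92, 0]
    - [-0.41, -0.92, 0]
    - [-0.41, -0.92, 0]
    - [-0.41, -0.92, 0]
    - [-0.41, -0.92, 0]
    - [-0.41, -0.92, 0]
    - [-0.41, -0.92, 0]
  rotation:
    - [0, 0, 0]
    - [0, 0, 0]
    - [0, 0, 0]
    - [0, 0, 0]
    - [0, 0, 0]
    - [0, 0, 0]
    - [0, 0, 0]
    - [0, 0, 0]
    - [0, 0, 0]
    - [0, 0, 0]
    - [0, 0, 0]
    - [0, 0, 0]

```text
time: 3.4
tool_pos: [0.6397, -0.2928, 0.2313]
tcp_rot: [-0.001, 3.141, 0.0]
wrist_force: [0.8, 0.2, 0.1]
width: 0.001
grip_force: 0.0
```

Emit:
apply_moves:
  fingers: [0, 0, 0, 0, 0]
  travel:
    - [0, 0, 0.8]
    - [0, 0, 0.8]
    - [0, 0, 0.8]
    - [0, 0, 0.7]
    - [0, 0, 0]
  rotation:
    - [0, 0, 0]
    - [0, 0, 0]
    - [0, 0, 0]
    - [0, 0, 0]
    - [0, 0, 0]

```text
time: 3.9
tool_pos: [0.6342, -0.2884, 0.069]
tcp_rot: [0.001, -3.13, -0.009]
wrist_force: [-1.4, 0.8, -0.3]
width: 0.003
grip_force: 0.0
```

Run:
```python
from h import *
c=read_camera('top');print(np.round(boom(c),4))
k=c['image'][130:270,230:400]; cv2.imwrite('pics/c2.png',cv2.cvtColor(cv2.resize(k,None,fx=4,fy=4,interpolation=cv2.INTER_CUBIC),cv2.COLOR_RGB2BGR))
s=read_state();print(s['time'],s['tool_pos'],s['wrist_force'])
```

```text
[-0.6129  0.305  71.     -0.6129  0.305  71.    ]
3.95 [ 0.63648608 -0.28946419  0.07274678] [0.32608372 0.22279079 1.1275082 ]
```

View pics/c2.png

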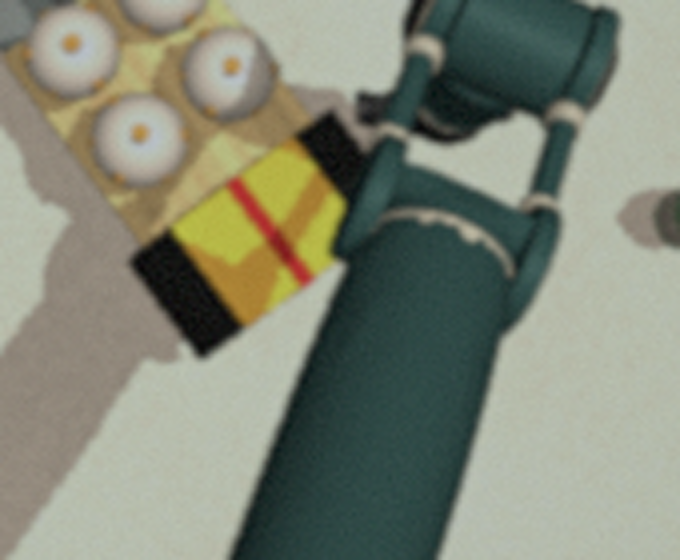

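The tool stands about 60 mm off the right buffer face, level with it. The crop shows the arm clear of the head and baubles, with the red stripe at px (297,188). Now a gentle constant-speed push along the boom's tangent.

Emit:
apply_moves:
  fingers: [0, 0, 0, 0, 0, 0, 0, 0, 0, 0, 0, 0]
  travel:
    - [0.1, 0.147, 0]
    - [0.1, 0.147, 0]
    - [0.1, 0.147, 0]
    - [0.04, 0.057, 0]
    - [0.04, 0.057, 0]
    - [0.04, 0.057, 0]
    - [0.04, 0.057, 0]
    - [0.04, 0.057, 0]
    - [0.04, 0.057, 0]
    - [0.04, 0.057, 0]
    - [0.04, 0.057, 0]
    - [0.04, 0.057, 0]
  rotation:
    - [0, 0, 0]
    - [0, 0, 0]
    - [0, 0, 0]
    - [0, 0, 0]
    - [0, 0, 0]
    - [0, 0, 0]
    - [0, 0, 0]
    - [0, 0, 0]
    - [0, 0, 0]
    - [0, 0, 0]
    - [0, 0, 0]
    - [0, 0, 0]

```text
time: 5.15
tool_pos: [0.6064, -0.2438, 0.0772]
tcp_rot: [-0.002, 3.141, -0.002]
wrist_force: [-0.6, -2.4, 5.8]
width: -0.002
grip_force: 0.3
```

```bash
cat > m.py <<'E'
from h import *
import sys
T=[];Q=[]
for i in range(int(sys.argv[1])):
    t=read_state()['time'];b=boom(read_camera('top'));T.append(t);Q.append(b[3]);print(round(t,2),np.round(b[3:],4))
s=read_state();P=s['tool_pos'];d=P[:2]-H;q=Q[-1]
print(s['time'],np.round(P,4),'F',np.round(s['wrist_force'],2),'hand r',round(float(d@[-np.cos(q),np.sin(q)]),3),'side',round(float(d@[np.sin(q),np.cos(q)]),3))
E
python3 m.py 1
```

```text
5.15 [-0.5956  0.2936 57.    ]
5.2 [ 0.6059 -0.2433  0.0772] F [-1.2  -2.01  5.87] hand r 0.301 side -0.11
```

Run:
```python
from h import *
c=read_camera('side');k=c['image'][120:270,190:360]; cv2.imwrite('pics/c3.png',cv2.cvtColor(cv2.resize(k,None,fx=4,fy=4,interpolation=cv2.INTER_CUBIC),cv2.COLOR_RGB2BGR))
s=read_state();print(s['time'],s['tool_pos'],s['wrist_force'],s['torque'])
```

```text
5.25 [ 0.60611114 -0.24360289  0.07725941] [-0.87157912 -1.26835621  5.29544836] [-0.14075864  0.20458041  0.04075787]
```

View pics/c3.png

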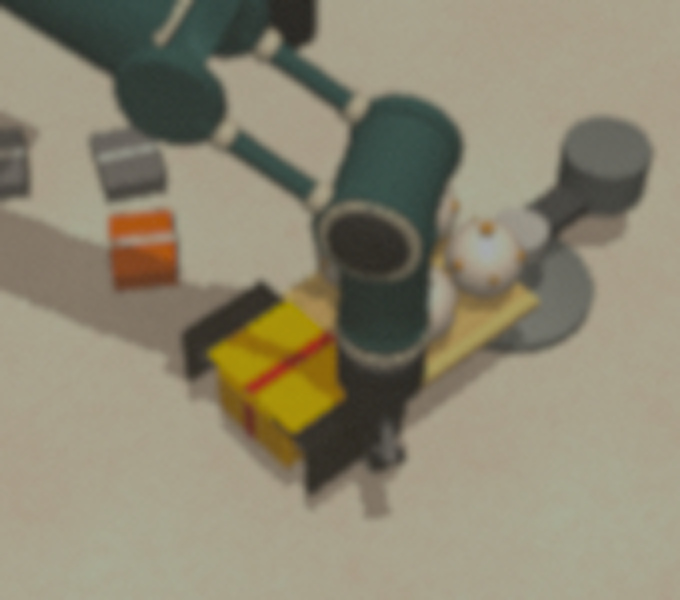

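The side crop shows the closed fingers against the right buffer plate, below its top, with the body above and clear of the baubles. The upward force reading is odd, so I'll check whether it persists.

```bash
python3 m.py 3;python3 -c "
from h import *
s=read_state();print(s['torque'],s['joint_torque'])"
```

```text
5.25 [-0.5859  0.2947 57.    ]
5.3 [-0.5812  0.2968 58.    ]
5.35 [-0.5758  0.2955 60.    ]
5.4 [ 0.6062 -0.2438  0.0772] F [-2.93 -1.95  6.66] hand r 0.299 side -0.117
[-0.08933588  0.27943373  0.08402886] [  1.68055627 -48.12417626 -30.11213064   0.62788222  -0.44344797
   0.07242379]
```

The boom is already turning at about 0.1 rad/s and the force reading doesn't follow contact, so I take it as sensor drift. I'll push on a little faster.

Emit:
apply_moves:
  fingers: [0, 0, 0, 0, 0, 0, 0, 0, 0, 0, 0, 0]
  travel:
    - [0.054, 0.084, 0]
    - [0.054, 0.084, 0]
    - [0.052, 0.085, 0]
    - [0.052, 0.085, 0]
    - [0.05, 0.087, 0]
    - [0.05, 0.087, 0]
    - [0.048, 0.088, 0]
    - [0.047, 0.088, 0]
    - [0.046, 0.089, 0]
    - [0.045, 0.09, 0]
    - [0.044, 0.09, 0]
    - [0.044, 0.09, 0]
  rotation:
    - [0, 0, 0]
    - [0, 0, 0]
    - [0, 0, 0]
    - [0, 0, 0]
    - [0, 0, 0]
    - [0, 0, 0]
    - [0, 0, 0]
    - [0, 0, 0]
    - [0, 0, 0]
    - [0, 0, 0]
    - [0, 0, 0]
    - [0, 0, 0]

```text
time: 6.6
tool_pos: [0.5765, -0.1914, 0.0772]
tcp_rot: [0.002, -3.142, 0.002]
wrist_force: [-2.2, -2.6, 7.6]
width: -0.002
grip_force: 0.9
```

```bash
python3 m.py 4
```

```text
6.6 [-0.3794  0.3005 67.    ]
6.65 [-0.3692  0.3014 69.    ]
6.7 [-0.3592  0.3043 70.    ]
6.75 [-0.3512  0.3075 73.    ]
6.8 [ 0.5764 -0.1912  0.0772] F [-4.39 -1.7   6.44] hand r 0.275 side -0.121
```

It separated cleanly at about 0.2 rad/s. While it coasts I'll lift over to the left side, to stage ahead of the left buffer.

Emit:
apply_moves:
  fingers: [0, 0, 0, 0, 0, 0, 0, 0, 0, 0, 0, 0]
  travel:
    - [0, -0.1, -0.8]
    - [0.2, 0, -0.9]
    - [0.2, 0, -0.9]
    - [0.2, 0.2, -0.9]
    - [0.1, 0.9, 0]
    - [0.1, 0.95, 0]
    - [0.1, 0.95, 0]
    - [0.05, 0.95, 0]
    - [0.05, 0.95, 0]
    - [0.05, 0.95, 0]
    - [0, 0.95, 0]
    - [0, 0.95, 0]
  rotation:
    - [0, 0, 0]
    - [0, 0, 0]
    - [0, 0, 0]
    - [0, 0, 0]
    - [0, 0, 0]
    - [0, 0, 0]
    - [0, 0, 0]
    - [0, 0, 0]
    - [0, 0, 0]
    - [0, 0, 0]
    - [0, 0, 0]
    - [0, 0, 0]

```text
time: 8.0
tool_pos: [0.5229, 0.1936, 0.2507]
tcp_rot: [0.002, -3.141, 0.0]
wrist_force: [1.2, -0.8, 0.6]
width: -0.002
grip_force: 0.0
```

```bash
python3 m.py 2
```

```text
8.0 [-0.2006  0.3058 68.    ]
8.05 [-0.1958  0.3051 69.    ]
8.1 [0.5227 0.197  0.2505] F [ 0.2   0.31 -0.17] hand r 0.231 side 0.229
```

Emit:
apply_moves:
  fingers: [0, 0, 0, 0, 0, 0]
  travel:
    - [0.15, 0.6, 0]
    - [0, 0, 0.8]
    - [0, 0, 0.9]
    - [0, 0, 0.9]
    - [0, 0, 0.8]
    - [0, 0, 0]
  rotation:
    - [0, 0, 0]
    - [0, 0, 0]
    - [0, 0, 0]
    - [0, 0, 0]
    - [0, 0, 0]
    - [0, 0, 0]

```text
time: 8.7
tool_pos: [0.5102, 0.2187, 0.0742]
tcp_rot: [0.001, -3.128, 0.008]
wrist_force: [-1.6, -0.9, -0.2]
width: 0.001
grip_force: 0.0
```

```bash
python3 m.py 8
```

```text
8.7 [-0.1286  0.3054 71.    ]
8.75 [-0.1247  0.3046 71.    ]
8.8 [-0.1192  0.3058 73.    ]
8.85 [-0.1142  0.307  69.    ]
8.9 [-0.1101  0.3047 69.    ]
8.95 [-0.1057  0.3043 68.    ]
9.0 [-0.1007  0.3055 71.    ]
9.05 [-0.0955  0.3056 75.    ]
9.1 [0.518  0.2223 0.0838] F [-0.19 -1.2  -0.26] hand r 0.255 side 0.231
```

Forces are near zero here in free air. The coast fit suggests the boom nearly stops by itself around q 0.27-0.39, with the target at 0.245, so only a light brake is needed. Waiting.

Emit:
apply_moves:
  fingers: [0, 0, 0, 0, 0, 0, 0, 0, 0, 0, 0, 0]
  travel:
    - [0, 0, 0]
    - [0, 0, 0]
    - [0, 0, 0]
    - [0, 0, 0]
    - [0, 0, 0]
    - [0, 0, 0]
    - [0, 0, 0]
    - [0, 0, 0]
    - [0, 0, 0]
    - [0, 0, 0]
    - [0, 0, 0]
    - [0, 0, 0]
  rotation:
    - [0, 0, 0]
    - [0, 0, 0]
    - [0, 0, 0]
    - [0, 0, 0]
    - [0, 0, 0]
    - [0, 0, 0]
    - [0, 0, 0]
    - [0, 0, 0]
    - [0, 0, 0]
    - [0, 0, 0]
    - [0, 0, 0]
    - [0, 0, 0]

```text
time: 10.3
tool_pos: [0.5163, 0.2217, 0.0813]
tcp_rot: [-0.002, 3.142, 0.0]
wrist_force: [-0.1, -0.2, -0.9]
width: -0.001
grip_force: 0.0
```

```bash
python3 m.py 3
```

```text
10.3 [7.70e-03 3.03e-01 6.90e+01]
10.35 [1.230e-02 3.052e-01 8.600e+01]
10.4 [1.650e-02 3.046e-01 6.300e+01]
10.45 [0.5163 0.2217 0.0813] F [ 0.35 -0.01  0.13] hand r 0.281 side 0.2
```

Emit:
apply_moves:
  fingers: [0, 0, 0, 0, 0, 0, 0, 0, 0, 0]
  travel:
    - [0, 0, 0]
    - [0, 0, 0]
    - [0, 0, 0]
    - [0, 0, 0]
    - [0, 0, 0]
    - [0, 0, 0]
    - [0, 0, 0]
    - [0, 0, 0]
    - [0, 0, 0]
    - [0, 0, 0]
  rotation:
    - [0, 0, 0]
    - [0, 0, 0]
    - [0, 0, 0]
    - [0, 0, 0]
    - [0, 0, 0]
    - [0, 0, 0]
    - [0, 0, 0]
    - [0, 0, 0]
    - [0, 0, 0]
    - [0, 0, 0]

```text
time: 11.45
tool_pos: [0.5162, 0.2217, 0.0813]
tcp_rot: [0.002, -3.142, 0.0]
wrist_force: [-0.6, -0.3, 0.0]
width: -0.007
grip_force: 0.0
```

```bash
python3 m.py 4
```

```text
11.45 [ 0.088   0.3044 68.    ]
11.5 [ 0.0906  0.3048 65.    ]
11.55 [ 0.0952  0.305  74.    ]
11.6 [ 0.0981  0.3045 70.    ]
11.65 [0.5162 0.2217 0.0813] F [-0.67  1.06 -0.11] hand r 0.296 side 0.177
```

Emit:
apply_moves:
  fingers: [0, 0, 0, 0, 0, 0, 0, 0, 0, 0]
  travel:
    - [0.02, -0.092, 0]
    - [0.02, -0.092, 0]
    - [0.02, -0.092, 0]
    - [0.02, -0.092, 0]
    - [0.02, -0.092, 0]
    - [0.02, -0.092, 0]
    - [0.02, -0.092, 0]
    - [0, 0, 0]
    - [0, 0, 0]
    - [0, 0, 0]
  rotation:
    - [0, 0, 0]
    - [0, 0, 0]
    - [0, 0, 0]
    - [0, 0, 0]
    - [0, 0, 0]
    - [0, 0, 0]
    - [0, 0, 0]
    - [0, 0, 0]
    - [0, 0, 0]
    - [0, 0, 0]

```text
time: 12.65
tool_pos: [0.5094, 0.1896, 0.0814]
tcp_rot: [-0.002, 3.141, 0.0]
wrist_force: [0.4, 0.3, -0.2]
width: -0.002
grip_force: 0.0
```

```bash
python3 m.py 4
```

```text
12.65 [ 0.1569  0.3041 71.    ]
12.7 [ 0.1591  0.3049 70.    ]
12.75 [ 0.161   0.3045 70.    ]
12.8 [ 0.1638  0.3061 71.    ]
12.85 [0.5093 0.1897 0.0813] F [-0.19  0.39 -0.03] hand r 0.309 side 0.124
```

Emit:
apply_moves:
  fingers: [0, 0, 0, 0, 0, 0, 0, 0, 0, 0, 0, 0]
  travel:
    - [-0.003, 0.012, 0]
    - [-0.003, 0.012, 0]
    - [-0.003, 0.012, 0]
    - [-0.003, 0.012, 0]
    - [-0.003, 0.012, 0]
    - [-0.003, 0.012, 0]
    - [-0.003, 0.012, 0]
    - [-0.003, 0.012, 0]
    - [-0.003, 0.012, 0]
    - [-0.003, 0.012, 0]
    - [-0.003, 0.012, 0]
    - [-0.003, 0.012, 0]
  rotation:
    - [0, 0, 0]
    - [0, 0, 0]
    - [0, 0, 0]
    - [0, 0, 0]
    - [0, 0, 0]
    - [0, 0, 0]
    - [0, 0, 0]
    - [0, 0, 0]
    - [0, 0, 0]
    - [0, 0, 0]
    - [0, 0, 0]
    - [0, 0, 0]

```text
time: 14.05
tool_pos: [0.511, 0.1967, 0.0812]
tcp_rot: [0.002, -3.141, 0.0]
wrist_force: [-0.1, -0.2, 0.4]
width: 0.001
grip_force: 0.0
```

```bash
python3 m.py 2
```

```text
14.05 [ 0.2023  0.3044 73.    ]
14.1 [ 0.2025  0.3051 73.    ]
14.15 [0.5111 0.1968 0.0813] F [-0.74  0.36  0.61] hand r 0.313 side 0.119
```

Emit:
apply_moves:
  fingers: [0, 0, 0, 0, 0, 0]
  travel:
    - [-0.003, 0.012, 0]
    - [-0.003, 0.012, 0]
    - [-0.003, 0.012, 0]
    - [-0.003, 0.012, 0]
    - [-0.003, 0.012, 0]
    - [-0.003, 0.012, 0]
  rotation:
    - [0, 0, 0]
    - [0, 0, 0]
    - [0, 0, 0]
    - [0, 0, 0]
    - [0, 0, 0]
    - [0, 0, 0]

```text
time: 14.75
tool_pos: [0.512, 0.2003, 0.0813]
tcp_rot: [-0.002, 3.142, 0.0]
wrist_force: [0.9, 0.7, -0.3]
width: 0.002
grip_force: 0.0
```

```bash
python3 m.py 3
```

```text
14.75 [ 0.2025  0.3055 74.    ]
14.8 [ 0.202  0.305 75.   ]
14.85 [ 0.2022  0.3049 74.    ]
14.9 [0.512  0.2004 0.0813] F [-0.44 -0.25 -0.06] hand r 0.313 side 0.123
```

The boom is at rest at q≈0.2025. I'll back the hand off and check the alignment carefully with both cameras.

Emit:
apply_moves:
  fingers: [0, 0, 0, 0, 0, 0]
  travel:
    - [-0.1, 0.5, 0]
    - [-0.1, 0.5, 0]
    - [0, 0, -0.8]
    - [0, 0, -0.8]
    - [0, 0, -0.8]
    - [0, 0, 0]
  rotation:
    - [0, 0, 0]
    - [0, 0, 0]
    - [0, 0, 0]
    - [0, 0, 0]
    - [0, 0, 0]
    - [0, 0, 0]

```text
time: 15.5
tool_pos: [0.5261, 0.2522, 0.2089]
tcp_rot: [-0.002, 3.13, 0.008]
wrist_force: [0.7, -0.3, 0.4]
width: 0.001
grip_force: 0.0
```

Run:
```python
from h import *
for n in ('top','side'):
    c=read_camera(n);im=c['image'];h=cv2.cvtColor(im,cv2.COLOR_RGB2HSV).astype(int)
    r=((h[...,0]<6)|(h[...,0]>174))&(h[...,1]>150)&(h[...,2]>60)
    r[:130]=0;r[270:]=0;r[:,:120]=0;r[:,350:]=0
    P=np.array([onz(c,p[::-1],.128)[:2] for p in np.argwhere(r)])
    if n=='top':
        vx,vy,x,y=cv2.fitLine(P.astype(np.float32),cv2.DIST_HUBER,0,.01,.01).ravel(); q=np.arctan2(vy,-vx) if vx<0 else np.arctan2(-vy,vx)
        print('line q',q,'centroid',P.mean(0))
    o=(h[...,0]>5)&(h[...,0]<19)&(h[...,1]>150)&(h[...,2]>100)
    o[:150]=0;o[262:]=0;o[:,:185]=0;o[:,245:]=0
    yx=np.argwhere(o); print(n,len(yx),yx.min(0),yx.max(0),yx.mean(0),'z.03',onz(c,yx.mean(0)[::-1],.03),np.round(boom(c)[3],4) if n=='top' else '')
    k=im[140:270,150:330] ; cv2.imwrite(f'pics/e_{n}.png',cv2.cvtColor(cv2.resize(k,None,fx=4,fy=4,interpolation=cv2.INTER_CUBIC),cv2.COLOR_RGB2BGR))
print(read_state()['time'])
```

```text
line q 0.21740843 centroid [0.49504809 0.07822506]
top 487 [190 201] [241 226] [227.50924025 214.67967146] z.03 [0.42776787 0.10779425 0.03      ] 0.2023
side 191 [165 218] [190 244] [179.32460733 226.2408377 ] z.03 [0.42033231 0.10798276 0.03      ] 
15.6
```

View pics/e_top.png

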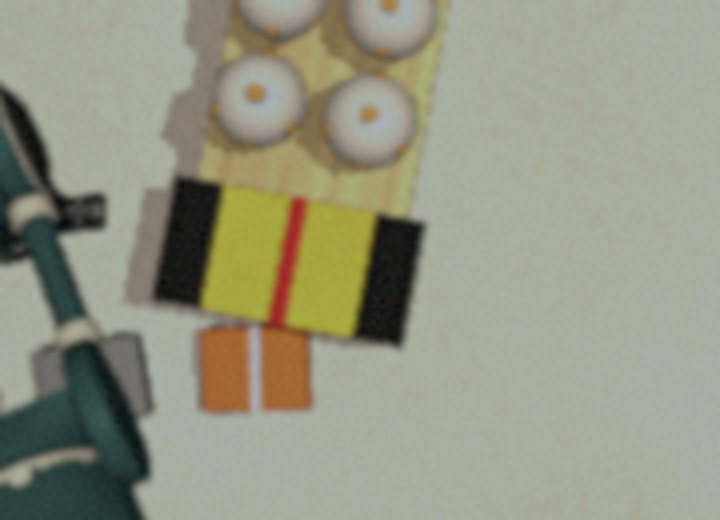

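View pics/e_side.png

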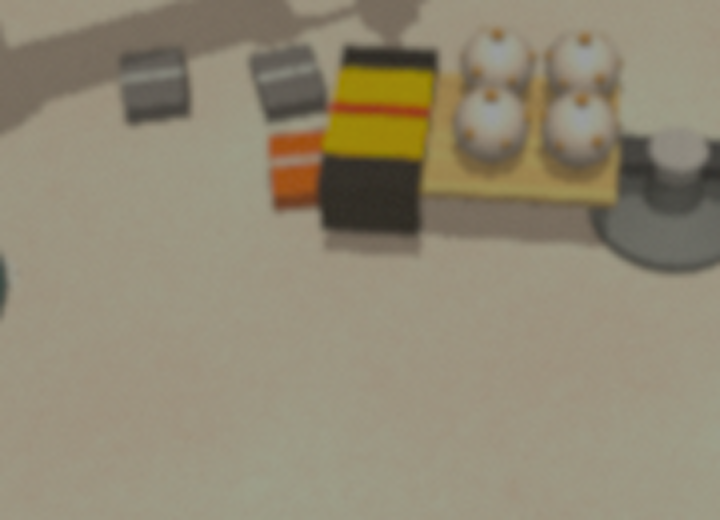

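Top crop: the red stripe runs from (224,189) to (219,221), and extended it passes about 15-17 mm right of the outlet's centre stripe at (213.5,232). That is inside the 25 mm limit with roughly 8 mm to spare against about 3 mm of uncertainty. Side crop: the same, with nothing disturbed. A further nudge would risk more than it gains, so I'll let it stand untouched and hand in.

Emit:
apply_moves:
  fingers: [0, 0, 0, 0, 0, 0, 0, 0, 0, 0, 0, 0]
  travel:
    - [0, 0, 0]
    - [0, 0, 0]
    - [0, 0, 0]
    - [0, 0, 0]
    - [0, 0, 0]
    - [0, 0, 0]
    - [0, 0, 0]
    - [0, 0, 0]
    - [0, 0, 0]
    - [0, 0, 0]
    - [0, 0, 0]
    - [0, 0, 0]
  rotation:
    - [0, 0, 0]
    - [0, 0, 0]
    - [0, 0, 0]
    - [0, 0, 0]
    - [0, 0, 0]
    - [0, 0, 0]
    - [0, 0, 0]
    - [0, 0, 0]
    - [0, 0, 0]
    - [0, 0, 0]
    - [0, 0, 0]
    - [0, 0, 0]

```text
time: 16.8
tool_pos: [0.5219, 0.2503, 0.2013]
tcp_rot: [-0.002, 3.142, 0.0]
wrist_force: [-0.2, -0.7, 0.4]
width: 0.003
grip_force: 0.0
```

Emit:
apply_moves:
  fingers: [0, 0, 0, 0, 0, 0, 0, 0, 0, 0, 0, 0]
  travel:
    - [0, 0, 0]
    - [0, 0, 0]
    - [0, 0, 0]
    - [0, 0, 0]
    - [0, 0, 0]
    - [0, 0, 0]
    - [0, 0, 0]
    - [0, 0, 0]
    - [0, 0, 0]
    - [0, 0, 0]
    - [0, 0, 0]
    - [0, 0, 0]
  rotation:
    - [0, 0, 0]
    - [0, 0, 0]
    - [0, 0, 0]
    - [0, 0, 0]
    - [0, 0, 0]
    - [0, 0, 0]
    - [0, 0, 0]
    - [0, 0, 0]
    - [0, 0, 0]
    - [0, 0, 0]
    - [0, 0, 0]
    - [0, 0, 0]

```text
time: 18.0
tool_pos: [0.5219, 0.2503, 0.2013]
tcp_rot: [0.002, -3.142, 0.0]
wrist_force: [-0.0, 0.1, 0.0]
width: -0.001
grip_force: 0.0
```

Emit:
apply_moves:
  fingers: [0, 0, 0, 0, 0, 0, 0, 0, 0, 0, 0, 0]
  travel:
    - [0, 0, 0]
    - [0, 0, 0]
    - [0, 0, 0]
    - [0, 0, 0]
    - [0, 0, 0]
    - [0, 0, 0]
    - [0, 0, 0]
    - [0, 0, 0]
    - [0, 0, 0]
    - [0, 0, 0]
    - [0, 0, 0]
    - [0, 0, 0]
  rotation:
    - [0, 0, 0]
    - [0, 0, 0]
    - [0, 0, 0]
    - [0, 0, 0]
    - [0, 0, 0]
    - [0, 0, 0]
    - [0, 0, 0]
    - [0, 0, 0]
    - [0, 0, 0]
    - [0, 0, 0]
    - [0, 0, 0]
    - [0, 0, 0]

```text
time: 19.2
tool_pos: [0.5219, 0.2503, 0.2013]
tcp_rot: [-0.002, 3.142, -0.0]
wrist_force: [-0.4, 0.1, -0.1]
width: -0.004
grip_force: 0.0
```

Emit:
apply_moves:
  fingers: [0, 0, 0, 0, 0, 0, 0, 0, 0, 0, 0, 0]
  travel:
    - [0, 0, 0]
    - [0, 0, 0]
    - [0, 0, 0]
    - [0, 0, 0]
    - [0, 0, 0]
    - [0, 0, 0]
    - [0, 0, 0]
    - [0, 0, 0]
    - [0, 0, 0]
    - [0, 0, 0]
    - [0, 0, 0]
    - [0, 0, 0]
  rotation:
    - [0, 0, 0]
    - [0, 0, 0]
    - [0, 0, 0]
    - [0, 0, 0]
    - [0, 0, 0]
    - [0, 0, 0]
    - [0, 0, 0]
    - [0, 0, 0]
    - [0, 0, 0]
    - [0, 0, 0]
    - [0, 0, 0]
    - [0, 0, 0]

```text
time: 20.4
tool_pos: [0.5219, 0.2503, 0.2013]
tcp_rot: [0.002, -3.142, 0.0]
wrist_force: [0.3, -0.3, 0.1]
width: -0.0
grip_force: 0.0
```

```bash
python3 m.py 2; python3 -c "
from workcell import *
print(finish_job())"
```

```text
20.4 [ 0.2022  0.3049 74.    ]
20.45 [ 0.2027  0.3053 73.    ]
20.5 [0.5219 0.2503 0.2013] F [-0.08  0.5  -0.3 ] hand r 0.313 side 0.174
the job is handed in; nothing more can be done
None
```

I handed the job in at 20.5 s, no verdict returned: the boom has stood still and untouched for over 5 s, its centre line about 15–17 mm from the outlet's middle (limit 25 mm), but during the right-buffer push the wrist read an unexplained 6–8 N outward and upward, so I can't rule out a brief touch on something other than the buffer face.

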